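# Fetch the biscuit tub from under two others and restack

## Task

A customer is collecting the long biscuit tub on the wide bottom box: first set the two small tubs on its lid aside on the empty cooling rack. Then stand the long tub lengthwise in the wooden tray, inside its rim. Finally stack the small tubs straight on the bottom box, each over the end where it stood before, feet down in the lid's recesses; keep all tubs upright and leave the rest alone.

Things in the scene. Friction and masses are not known exactly. Their poses are not given: they have to be found in the camera images.
- bottom_lid (a point): Centre of the lid face of the wide bottom box: clear sides, grey lid, 92 (x) x 200 (y, long axis) x 56 mm high, fixed; point 56 mm above the counter. Lid recesses: 8 squares 18 mm wide, 5 mm deep, at x = +/-16, y = +/-24 and +/-64 mm. A small tub seats with its centre at x = 0, y = +44 or -44 mm, its axes along the box's (either way round), feet 5 mm below the lid face.
- long_tub_center (a point): Centre, half-way up, of the long tub: clear, pale biscuits, grey lid clipped on, 64 mm wide (x, grasp it this way at mid length) x 164 long (y) x 62 high with feet, about 0.4 kg. Same 8 lid recesses as the bottom box. Four tapered corner feet, 6 mm high, 9 mm across at the tip, 14 at the root. It starts seated on the bottom box, feet 5 mm below that lid face.
- tall_tub_center (a point): Centre, half-way up, of the tall small tub (higher of the two, dark biscuits): clear, grey lid clipped on, 58 mm wide (x, grasp it this way) x 68 long (y) x 72 high with feet, about 0.24 kg. Four tapered feet, 6 mm high, 9 mm across at the tip, 14 at the root, at x = +/-16, y = +/-20 mm. Starts on one end of the long tub's lid, feet 5 mm down in its recesses.
- low_tub_center (a point): Centre, half-way up, of the low small tub (pale biscuits): like the tall one, same feet, 58 mm wide (x, grasp it this way) x 68 long (y), but 50 mm high with feet, about 0.16 kg. Starts on the other end of the long tub's lid, 20 mm from the tall one.
- tray_floor (a point): Centre of the floor of the dark wooden tray, which does not move: outside 150 mm (x) by 225 mm (y, its long axis), rim 18 mm high. The floor, 7 to 9 mm above the counter, is about 110 by 188 mm inside the rim. Point 7 mm above the counter, z up.
- cooling_rack: The empty black wire cooling rack at the left end of the counter, does not move (other racks carry pastries): 284 mm (x) by 416 mm (y), flat top 26 mm above the counter. Origin at the centre of its underside on the counter, z up.
- jam_jar: Bystander: jar of red jam with yellow lid, 62 mm across, 85 mm high; origin under its centre. To be left alone.
- bell: Bystander: round counter bell, 83 mm across, 62 mm high; origin under its centre. To be left alone.
Not all that is in view belongs to the job. What is shaped like the part that bears low_tub_center but purple is not meant.

How it is judged:
By the outcome, as a careful person would: the job done as asked, in the order asked, and still so for the second after the job is handed in, with the robot touching nothing.
It also fails if it takes over 128 s, if anything falls off the work surface, if the arm or the gripper's body presses on something with over 40 N, if the wrist force passes 120 N, or if a joint passes its speed limit or range.

## Robot

A 6-joint arm with a two-finger parallel gripper is mounted at the origin on a cart in front of the work surface, level with it; the furniture and walls round the work are solid. World frame = base frame: x ahead of the robot, y to its left, z up, the work surface at z = 0. Lengths are in m, angles in rad, forces in N, time in s.
With the tool pointing down it reaches from about 0.25 to 0.8 m from the base axis. Payload 3.9 kg.
Tool frame: the origin (TCP) lies at the very end of the fingers, on their centre line; the grasp point (between the pads) lies env.grip_point_offset behind it (env.grip_point_offset is the distance from the TCP to the grasp point, in m); z points along the fingers, y is the direction in which the jaws open and shut (so a half turn about z gives the same grasp; the last joint's range is limited). The gripper opens to 85 mm and grips with 20 to 120 N. Pads are 22 mm wide; open, the fingers measure 114 mm over their backs; the gripper's body (76 mm by 85 mm) begins 54 mm behind the grasp point. The pads swing forward as they close: fully open they stand 13 mm farther back than shut.
Start: joints at [-1.283, 0.26, -0.138, 1.173, 0, 1.571], TCP at [0.149, -0.503, 0.231] pointing down, gripper open.
Joint ranges: [-2.78, 2.78], [-0.83, 1.72], [-1.28, 1.37], [-1.9, 2.12], [-1.57, 1.48], [-3.14, 3.14]. Speed limits (rad/s): [2.57, 2.57, 3.14, 3.14, 3.14, 3.14].

## Interface

Orientations are given as a unit quaternion [x, y, z, w].
In Python, from cell import env gives the robot as it stands. Calls block until the motion is done:
- env.movep(position, orientation): joint-space move of the TCP to a pose.
- env.movel(position, orientation=None, velocity=0.15, force_limit=None): straight line of the TCP; orientation=None keeps the orientation; velocity is the mean speed in m/s. With force_limit (N) it stops when the force on the tool has changed by that much, and returns True; else False.
- env.move_j(angles): joint-space move.
- env.gripper_open() and env.close(force=None): open the fingers fully, or close them until they stop; force is the grip in N (None keeps the last).
- env.wait(seconds).
- env.ik(position, orientation): joint angles nearest the present ones, or None.
- env.grab_frame(name): name is "scene" or "top" or "wrist"; returns a dict with "img" (480x640x3 uint8, red, green, blue), "K" (3x3 intrinsics, pixels), "R" (3x3) and "t" (3): a world point X has camera coordinates R X + t. Camera axes: x right, y down, z forward; pixel columns grow to the right and rows downward; lengths in m; the calibration is good to about 2 mm. The wrist camera is an equidistant fisheye: a pixel r from the principal point sees the ray r / f radians off the axis. A picture is of the moment at which its call begins. There is no depth.
A pose or a line that the arm cannot do raises env.Unreachable and nothing moves.
- env.sign_off(): hands the job in, once; it reports no verdict.
Readings, each from a call of its own:
- env.current_time_s(): time.
- env.current_joint_positions(): joint angles.
- env.current_joint_vel(): joint speeds.
- env.current_tau(): joint torques, N m.
- env.current_ee_pos(): TCP position.
- env.current_ee_rot(): TCP orientation.
- env.current_contact_force(): force on the tool from outside, world axes, zero at the start.
- env.current_ft_torque(): the same for the moment, N m.
- env.current_grip_width(): finger opening in m.
Only numpy, scipy, OpenCV 4.12 (cv2) and the standard library are available. Lean on these libraries where they do the work, as an engineer would, in place of code of your own. Each camera call takes 0.05 s, during which the arm holds its last target. There are 200 camera calls.

## Working session

There is one attempt and no reset: what is moved stays moved. The work goes in short steps, each a Python script; the robot and the scene stay as the last script left them, time stands still between calls to the robot, and variables do not carry over. Pictures are saved under pics/ and viewed, about 12 in all and at most 16, crops included, and the job is handed in when it is done.

```bash
ls; mkdir -p pics; python3 - <<'E'
from cell import env
import cv2
for n in("scene","top"):
    f=env.grab_frame(n); cv2.imwrite(f"pics/{n}0.png",f["img"][:,:,::-1]); print(n,f["K"].tolist(),f["R"].round(4).tolist(),f["t"].round(4).tolist())
print(env.current_time_s(),env.grip_point_offset,env.current_ee_rot(),env.current_grip_width())
E
```

```text
pics
scene [[456.65306354632753, 0.0, 318.21000070669044], [0.0, 456.65306354632753, 242.3805621897112], [0.0, 0.0, 1.0]] [[-0.8602, -0.5099, -0.0086], [-0.2676, 0.4656, -0.8436], [0.4341, -0.7234, -0.5369]] [0.4403, 0.2746, 0.8935]
top [[484.2207009082731, 0.0, 319.5154038410521], [0.0, 484.2207009082731, 244.13684651434755], [0.0, 0.0, 1.0]] [[0.0009, -0.9999, -0.0116], [-0.9966, 0.0001, -0.083], [0.083, 0.0117, -0.9965]] [-0.0937, 0.5761, 1.2965]
0.1 0.0187 [ 9.89662727e-01  1.43411806e-01 -1.27668844e-04 -8.51096466e-04] 0.0851335710158086
```

View pics/scene0.png

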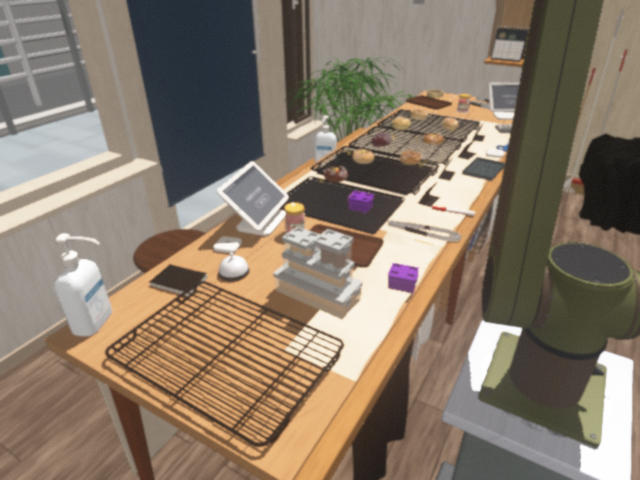

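View pics/top0.png

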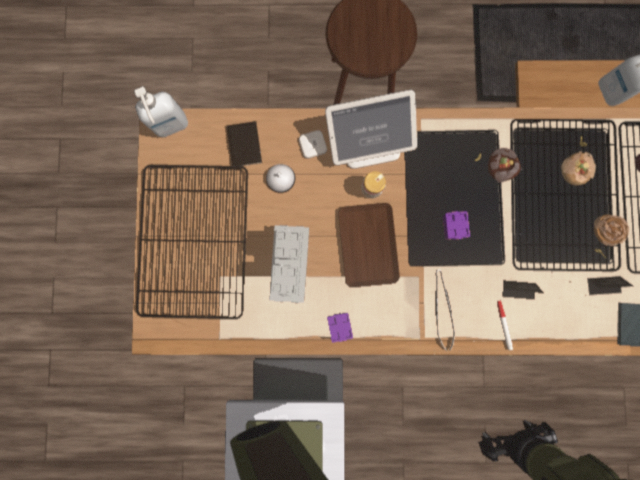

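```bash
cat > h.py <<'E'
import numpy as np, cv2
from cell import env
from scipy.spatial.transform import Rotation as Ro
def ray(f,uv,fish=False):
    K,R,t=f["K"],f["R"],f["t"]; uv=np.atleast_2d(np.asarray(uv,float))
    p=np.c_[(uv[:,0]-K[0,2])/K[0,0],(uv[:,1]-K[1,2])/K[1,1]]
    if fish:
        r=np.linalg.norm(p,axis=1)[:,None]+1e-12; d=np.c_[p/r*np.sin(r),np.cos(r)]
    else: d=np.c_[p,np.ones(len(p))]
    return -R.T@t, d@R
def onz(f,uv,z,fish=False):
    c,d=ray(f,uv,fish); return c+d*((z-c[2])/d[:,2])[:,None]
def proj(f,X,fish=False):
    c=np.atleast_2d(X)@f["R"].T+f["t"]; K=f["K"]
    if fish:
        r=np.linalg.norm(c[:,:2],axis=1); th=np.arctan2(r,c[:,2]); p=c[:,:2]/(r[:,None]+1e-12)*th[:,None]
    else: p=c[:,:2]/c[:,2:]
    return p*[K[0,0],K[1,1]]+[K[0,2],K[1,2]]
def down(yaw):  # tool pointing down, jaw (y) axis at world angle yaw (mod pi)
    x=np.array([np.sin(yaw),-np.cos(yaw),0]); y=np.array([np.cos(yaw),np.sin(yaw),0])
    z=np.array([0,0,-1.]); x=np.cross(y,z)
    return Ro.from_matrix(np.c_[x,y,z]).as_quat()
def save(n,img,s=1): cv2.imwrite(f"pics/{n}.png",cv2.resize(img[:,:,::-1],None,fx=s,fy=s,interpolation=cv2.INTER_CUBIC))
E
python3 - <<'E'
from h import *
f=env.grab_frame("top"); g=env.grab_frame("scene")
a=cv2.resize(f["img"][215:315,255:410],None,fx=5,fy=5,interpolation=2)
save("crop_top",a)
save("crop_scene",g["img"][190:320,210:410],4)
print(onz(f,[[289,262]],.15),onz(f,[[368,245]],.018),onz(f,[[142,165],[248,167],[243,319],[136,318]],.026))
E
```

```text
[[ 0.52155455 -0.01999976  0.15      ]] [[ 0.57421969 -0.22595949  0.018     ]] [[0.79592555 0.39843681 0.026     ]
 [0.78971806 0.10420936 0.026     ]
 [0.37380477 0.11220347 0.026     ]
 [0.37597838 0.40148421 0.026     ]]
```

View pics/crop_top.png

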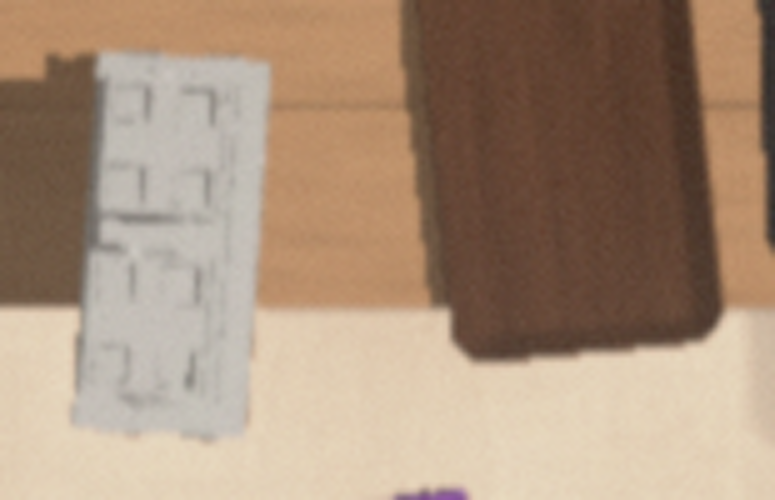

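View pics/crop_scene.png

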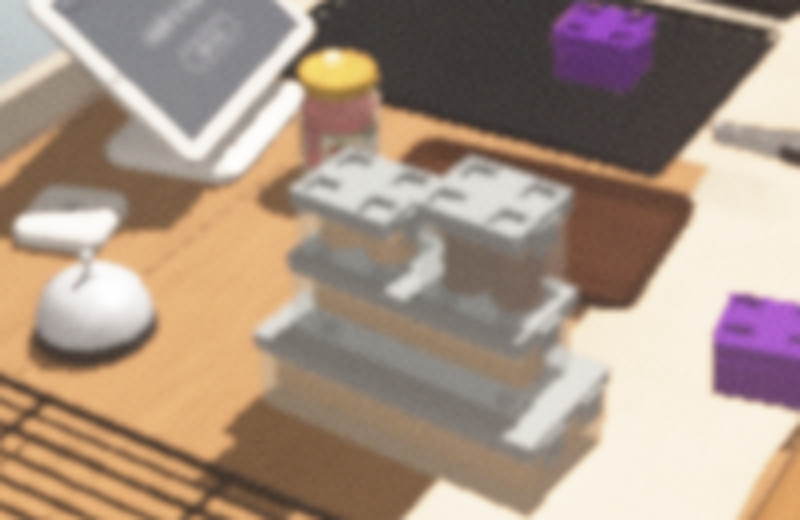

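The scene shows the tall dark tub on the near (robot) end of the long tub at about (483,205)·crop and the low pale tub on the far end at (360,190)·crop. Look-alikes are the purple tubs at scene px (361,201) and (403,276), which I'm rejecting by colour. Tray is at top px (368,245), the empty rack at (192,242). Next is a close wrist look.

```bash
python3 - <<'E'
from h import *
for yaw in (87,-93):
    q=down(np.deg2rad(yaw)); print(yaw,[ (None if (j:=env.ik(p,q)) is None else j.round(2) if hasattr(j,'round') else np.round(j,2)) for p in ([.47,-.03,.36],[.57,-.23,.06],[.6,.25,.1])])
q=min((down(np.deg2rad(y)) for y in (87,-93)),key=lambda q:abs(env.ik([.47,-.03,.36],q)[5]-1.57) if env.ik([.47,-.03,.36],q) is not None else 99)
t=env.current_time_s(); env.movep([.47,-.03,.36],q); print(env.current_time_s()-t)
f=env.grab_frame("wrist"); save("w0",f["img"]); print(f["K"].tolist(),(-f["R"].T@f["t"]).round(3),f["R"].round(3).tolist(), env.current_ee_pos(),q)
f=env.grab_frame("top"); 
np.save("w0.npy",f,allow_pickle=True)
E
```

```text
87 [array([-0.06,  0.14,  0.04,  1.47,  0.  , -0.01]), array([-0.38,  0.52, -0.19,  0.85,  0.  , -0.33]), array([ 0.39,  0.55, -0.04,  0.99,  0.  ,  0.45])]
-93 [array([-0.06,  0.14,  0.04,  1.47,  0.  ,  3.13]), array([-0.38,  0.52, -0.19,  0.85,  0.  ,  2.81]), array([ 0.39,  0.55, -0.04,  0.99,  0.  , -2.69])]
2.1083
[[371.64829954431775, 0.0, 324.1810176613722], [0.0, 371.64829954431775, 237.37047864969185], [0.0, 0.0, 1.0]] [ 0.553 -0.034  0.503] [[-0.052, -0.999, -0.0], [-0.945, 0.049, 0.324], [-0.323, 0.017, -0.946]] [ 0.46989039 -0.03068693  0.3597605 ] [ 0.99965732 -0.02617695  0.          0.        ]
```

View pics/w0.png

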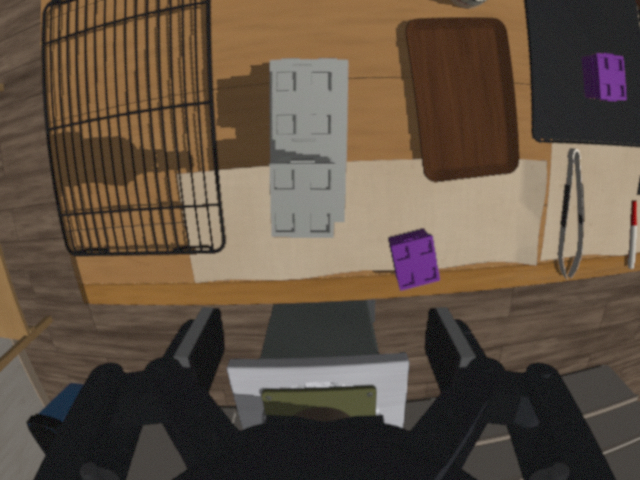

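The wrist view shows the stack at (270–348, 58–237), tray at (405–520, 18–180), rack with dense wires along x at (45–225, 0–255), and a purple decoy at (413,260). I'll take one closer look for exact poses.

```bash
python3 - <<'E'
from h import *
import pickle
f0=env.grab_frame("wrist")
env.movel([.55,-.03,.30],velocity=.25)
f=env.grab_frame("wrist"); pickle.dump((f0,f),open("w.pkl","wb"))
g=f["img"]; c=proj(f,[[.51,-.02,.17]],True)[0]; print(c)
u,v=int(c[0])-100,int(c[1])-120
crop=cv2.resize(g[max(v,0):v+240,u:u+200],None,fx=2.5,fy=2.5,interpolation=2)
# rack strip rectified
ys=np.arange(.42,.09,-.0006); xs=np.arange(.60,.45,-.0006)
P=np.array([[x,y,.025] for x in xs for y in ys]); m=proj(f0,P,True).astype(np.float32).reshape(len(xs),len(ys),2)
rk=cv2.remap(f0["img"],m[...,0],m[...,1],1)
W=crop.shape[1]; out=np.zeros((600,800,3),np.uint8); out[:min(600,crop.shape[0]),:500]=crop[:600]
pr=cv2.resize(rk,(300,140)); out[:140,500:]=pr
save("c1",out); print(u,v,rk.shape)
save("rk",rk); prof=rk[:, :].astype(float).mean((0,2)); 
from scipy.signal import find_peaks
s=prof-cv2.GaussianBlur(prof[None],(0,0),15)[0]; s=-cv2.GaussianBlur(s[None],(0,0),2)[0]
p,_=find_peaks(s,prominence=4); print(ys[p].round(4), s[p].round(0))
E
```

```text
[314.99068592 272.00882369]
214 152 (250, 550, 3)
[0.396  0.3798 0.3618 0.3438 0.3264 0.3084 0.291  0.273  0.2556 0.2382
 0.2202 0.2028 0.1854 0.1674 0.1494 0.1314 0.1128] [23. 12. 16. 17. 19. 20. 20. 20. 20. 23. 24. 25. 27. 24. 27. 20. 42.]
```

View pics/c1.png

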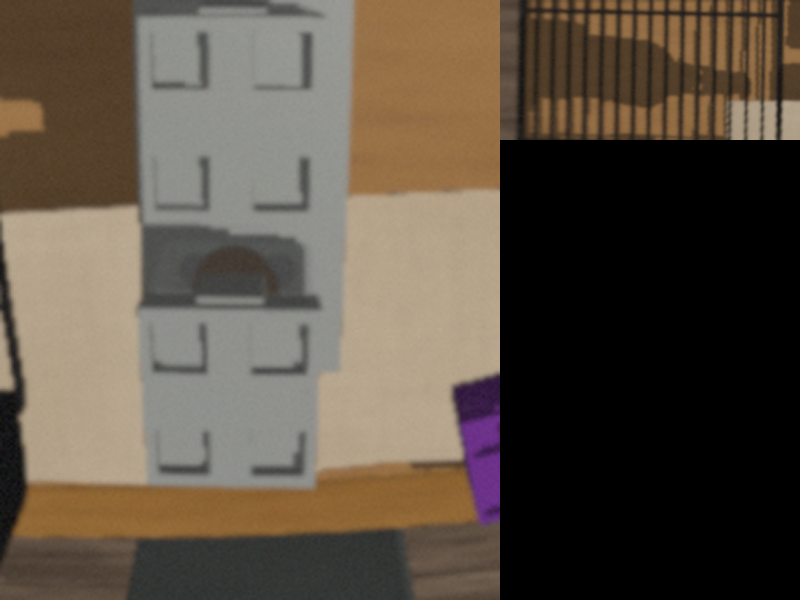

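Clear view: near (tall) lid recess centres at crop px about (179,347), (279,347), (182,451), (278,451). The far (low) ones are at (179,60), (282,60), (180,183), (281,183). Rack wires run along x at 17.6 mm pitch, so a tub centred on a wire stands with its feet on the wires either side.

```bash
python3 - <<'E'
from h import *
import pickle
f0,f=pickle.load(open("w.pkl","rb"))
def q(px,z):
    P=onz(f,np.array(px)/2.5+[214,152],z,True)[:,:2]; a,b,c,d=P  # TL TR BL BR
    v=(a+b-c-d)/2; w=(a+c-b-d)/2
    print(z,P.mean(0).round(4),"len",np.linalg.norm(v).round(4),"wid",np.linalg.norm(w).round(4),"yaw",np.degrees(np.arctan2(v[1],v[0])).round(2),np.degrees(np.arctan2(w[1],w[0])).round(2)-90); return P.mean(0)
T=q([(179,347),(279,347),(182,451),(278,451)],.18); q([(140,308),(320,300),(148,487),(316,487)],.18)
L=q([(179,60),(282,60),(180,183),(281,183)],.158)
for z in (.158,): q([(179,347),(279,347),(182,451),(278,451)],z)
d=L-T; print(np.linalg.norm(d),np.degrees(np.arctan2(*d[::-1])),(T+L)/2)
# top-view check
g=env.grab_frame("top"); hsv=cv2.cvtColor(f["img"],cv2.COLOR_RGB2HSV)
# tray contour in f0 and f (dark brown)
for k,(h,z) in enumerate(((f0,.018),(f,.018))):
    im=cv2.cvtColor(h["img"],cv2.COLOR_RGB2HSV); m=cv2.inRange(im,(0,60,20),(14,255,115)); m=cv2.morphologyEx(m,cv2.MORPH_OPEN,np.ones((5,5)))
    p=proj(h,[[.574,-.226,.01]],True)[0]; n,lab,st,ce=cv2.connectedComponentsWithStats(m); i=lab[int(p[1]),int(p[0])]
    print(p,st[i]); c=max(cv2.findContours((lab==i).astype(np.uint8),0,2)[0],key=cv2.contourArea)[:,0]
    X=onz(h,c,z,True)[:,:2].astype(np.float32); r=cv2.minAreaRect(X); print("tray",r)
    print(np.percentile(X,[0,100],0))
E
```

```text
0.18 [ 0.4786 -0.0107] len 0.0398 wid 0.0321 yaw -3.74 -2.5
0.18 [ 0.4784 -0.011 ] len 0.0702 wid 0.0573 yaw -3.59 -1.1299999999999955
0.158 [ 0.566 -0.016] len 0.04 wid 0.0323 yaw -3.68 -3.1299999999999955
0.158 [ 0.4657 -0.0088] len 0.0431 wid 0.0348 yaw -3.74 -2.5
0.08760987930427226 -3.499550330712756 [ 0.52229097 -0.01337055]
[464.25204723  98.61628952] [  406    18   112   163 14114]
tray ((0.5764150023460388, -0.22563813626766205), (0.22214020788669586, 0.1463000327348709), 5.374488353729248)
[[ 0.46187359 -0.3072677 ]
 [ 0.69122332 -0.14543383]]
[481.7766593  160.94853788] [  421    68   115   183 17256]
tray ((0.576972484588623, -0.22632598876953125), (0.22226768732070923, 0.1477799266576767), 5.460676193237305)
[[ 0.46170664 -0.30175075]
 [ 0.69278568 -0.14589603]]
```

```bash
cat >> h.py <<'E'
D=np.deg2rad
T=np.array([.4786,-.0107]); L=np.array([.566,-.0160]); AX=-3.5   # tubs on stack, stack axis yaw (deg)
C=(T+L)/2
TR=np.array([.5767,-.226]); TA=5.4
RT=np.array([.52,.2028]); RL=np.array([.52,.3264]); RA=-.8
def Q(a): return down(D(a+90))
def st(s):
    print(s,"t",round(env.current_time_s(),1),"w",round(env.current_grip_width()*1e3,1),"F",np.round(env.current_contact_force(),1),"p",np.round(env.current_ee_pos(),4),flush=True)
def pick(p,a,z,zup,F=40):
    env.movep([*p,z+.08],Q(a)); env.movel([*p,z],velocity=.15); env.close(F); st("grip")
    env.movel([*p,zup],velocity=.12); st("lift")
def put(p,a,z,zap,zup=None,fl=6):
    """travel at zap, come down to z (stop on contact), release, up"""
    env.movep([*p,zap],Q(a)); env.movel([*p,z+.012],velocity=.15); env.wait(.2)
    h=env.movel([*p,z-.004],velocity=.03,force_limit=fl); st(f"down {h}")
    env.gripper_open(); env.wait(.2); env.movel([*p,zup or zap],velocity=.2); st("off")
E
python3 - <<'E'
from h import *
import pickle
pick(T,AX,.127,.20)
f=env.grab_frame("wrist"); save("g1",f["img"])
put(RT,RA,.026+.019,.12)
g=env.grab_frame("scene"); w=env.grab_frame("wrist")
o=np.zeros((480,800,3),np.uint8); o[:240,:320]=cv2.resize(f["img"],(320,240)); o[240:,:320]=cv2.resize(w["img"],(320,240)); o[:400,320:]=cv2.resize(g["img"][200:400,110:350],(480,400)); save("a1",o)
E
```

```text
grip t 6.8 w 57.5 F [-0.3  1.2  4.9] p [ 0.4796 -0.0108  0.1281]
lift t 7.5 w 57.3 F [-1.  -0.2 -3. ] p [ 0.4778 -0.0107  0.1991]
down True t 9.7 w 57.8 F [-0.3 -0.2  4.2] p [0.5203 0.203  0.0464]
off t 10.8 w 85.5 F [-0.4  0.9 -0.1] p [0.52   0.2028 0.1198]
```

View pics/a1.png

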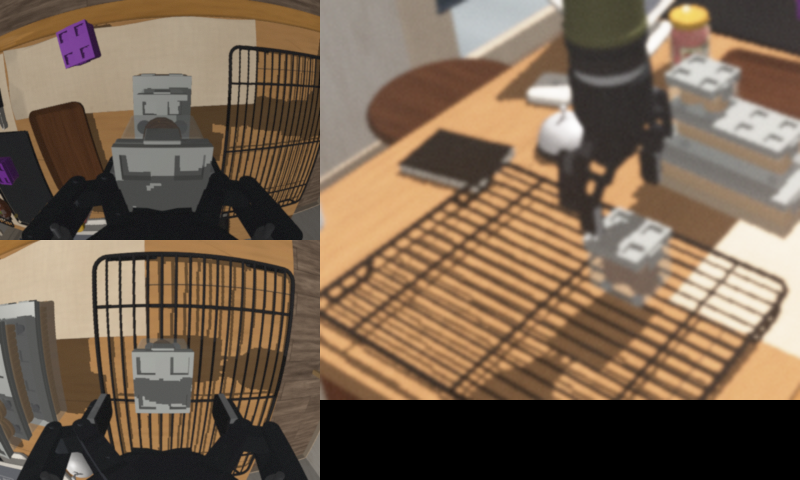

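Tall tub is upright on the rack and the low tub is undisturbed on the stack. Next: the low tub.

```bash
python3 - <<'E'
from h import *
pick(L,AX,.119,.20)
put(RL,RA,.026+.011,.19)
g=env.grab_frame("scene")
env.movep([*(C+[-.03,0]),.30],Q(AX))
w=env.grab_frame("wrist"); t=env.grab_frame("top")
import pickle; pickle.dump((w,t),open("w2.pkl","wb"))
o=np.zeros((480,800,3),np.uint8); o[:,:480]=w["img"][:,80:560]; o[:267,480:]=cv2.resize(g["img"][200:400,110:350],(320,267)); o[270:480,480:]=cv2.resize(t["img"][155:330,130:397],(320,210)); save("a2",o); st("")
E
```

```text
grip t 12.9 w 57.7 F [-0.1  0.3  4.4] p [ 0.5671 -0.0159  0.1203]
lift t 13.7 w 57.4 F [-0.6  0.6 -2.8] p [ 0.5652 -0.016   0.199 ]
down True t 16.7 w 57.7 F [-0.1  0.   5.4] p [0.5203 0.3266 0.0386]
off t 18.2 w 85.3 F [ 0.1  0.4 -0. ] p [0.5193 0.326  0.1889]
 t 19.7 w 85.7 F [ 0.2 -0.1 -0.8] p [ 0.4925 -0.0124  0.2993]
```

View pics/a2.png

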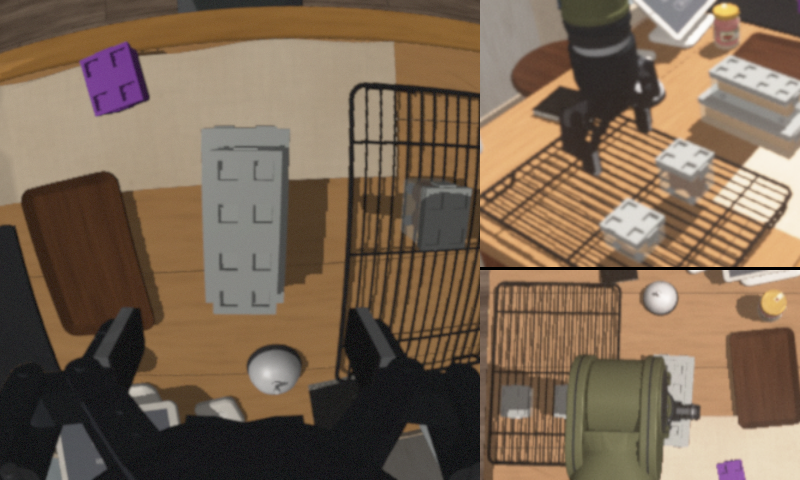

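Both small tubs are upright on the rack and the long tub is still seated. Long lid recesses run in crop from (229,170) to (261,299). I'll check its centre with these, then move it.

```bash
python3 - <<'E'
from h import *
import pickle
w,t=pickle.load(open("w2.pkl","rb"))
px=np.array([(229,170),(263,170),(229,213),(263,213),(229,262),(262,262),(229,300),(261,299)],float)+[80,0]
P=onz(w,px,.113,True)[:,:2]; v=P[6:].mean(0)-P[:2].mean(0); print(P.mean(0),np.linalg.norm(v),np.degrees(np.arctan2(v[1],v[0])),C)
pick(C,AX,.071,.13,60)
put(TR,TA,.008+.020,.12,.30)
env.movep([*(TR+[-.03,0.05]),.30],Q(TA))
w=env.grab_frame("wrist"); g=env.grab_frame("scene"); pickle.dump(w,open("w3.pkl","wb"))
o=np.zeros((480,800,3),np.uint8); o[:,:480]=w["img"][:,80:560]; o[:267,480:]=cv2.resize(g["img"][200:360,220:412],(320,267)); save("a3",o); st("")
E
```

```text
[ 0.52304721 -0.01205385] 0.1296456898794796 -3.738318516605971 [ 0.5223  -0.01335]
grip t 21.4 w 63.4 F [0.6 0.5 6.4] p [ 0.524  -0.0133  0.0727]
lift t 22.1 w 63.3 F [ 0.  -0.3 -3.3] p [ 0.5215 -0.0133  0.1292]
down True t 24.2 w 63.1 F [0.4 0.2 4. ] p [ 0.5772 -0.2263  0.0295]
off t 26.3 w 85.4 F [ 0.1  1.1 -1.5] p [ 0.5761 -0.2258  0.2989]
 t 26.7 w 85.3 F [ 0.7 -0.2  0.2] p [ 0.5468 -0.1762  0.2994]
```

View pics/a3.png

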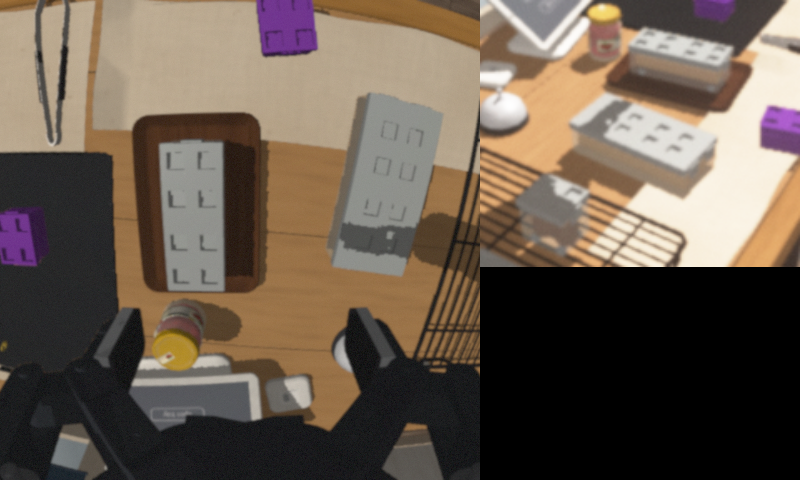

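```bash
python3 - <<'E'
from h import *
import pickle
w=pickle.load(open("w3.pkl","rb"))
for n,px,z in (("long",[(176,160),(207,159),(181,276),(210,276)],.070),("bottom",[(389,130),(415,136),(363,237),(391,239)],.056)):
    P=onz(w,np.array(px,float)+[80,0],z,True)[:,:2]; v=P[2:].mean(0)-P[:2].mean(0); print(n,P.mean(0),np.linalg.norm(v),np.degrees(np.arctan2(v[1],v[0])))
c=w["img"]
a=cv2.resize(c[85:300,400:530],None,fx=2.7,fy=2.7,interpolation=2); b=cv2.resize(c[100:305,205:350],None,fx=2.7,fy=2.7,interpolation=2)
o=np.zeros((600,760,3),np.uint8); o[:a.shape[0],:a.shape[1]]=a; o[:b.shape[0],360:360+b.shape[1]]=b[:,:400]; save("a3c",o)
E
```

```text
long [ 0.57590209 -0.22491313] 0.12846805903106376 5.176694898459751
bottom [ 0.51902068 -0.01281107] 0.12280648286150891 -3.6038333220484065
```

View pics/a3c.png

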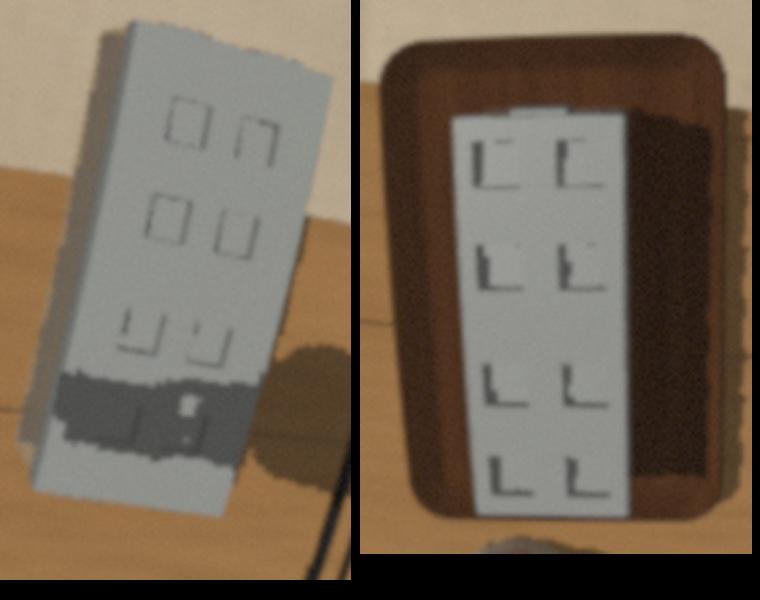

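```bash
python3 - <<'E'
from h import *
import pickle
w=pickle.load(open("w3.pkl","rb"))
px=np.array([(188,124),(257,142),(168,220),(237,234),(141,330),(209,345),(119,422),(188,436)])/2.7+[400,85]
P=onz(w,px,.056,True)[:,:2]
M=np.array([(y,x) for y in(-64,-24,24,64) for x in(16,-16)])/1e3  # along box axis, across
for s in (1,):
    A,B=P-P.mean(0),M; z=(A[:,0]+1j*A[:,1])@np.conj(B[:,0]+1j*-B[:,1]*-1) 
    for sg in (1,-1):
        z=(A[:,0]+1j*A[:,1])@np.conj(B[:,0]+1j*sg*B[:,1]); print(P.mean(0),np.degrees(np.angle(z)),abs(z)/(B**2).sum())
k=np.array([(33,490),(222,515),(135,20),(332,77)])/2.7+[400,85]; R=onz(w,k,.056,True)[:,:2]; print(R.mean(0)); print(C)
E
```

```text
[ 0.5229342  -0.01204876] -3.160471601969475 0.8035515234922866
[ 0.5229342  -0.01204876] -3.33171148089391 1.0053952564936863
[ 0.52285397 -0.01238797]
[ 0.5223  -0.01335]
```

Long tub centre and tray centre agree to 1.4 mm. The bottom lid recess fit matches the original stack centre to about 1.4 mm. Now stacking the small tubs back.

```bash
python3 - <<'E'
from h import *
import pickle
s=np.array([.0003,.0007])
pick(RT,RA,.046,.15)
put(T+s,AX,.0705,.16)
w1=env.grab_frame("wrist")
pick(RL,RA,.038,.15)
put(L+s,AX,.0625,.16,.26)
env.movep([*(C+[-.03,0]),.30],Q(AX))
w=env.grab_frame("wrist"); g=env.grab_frame("scene"); pickle.dump(w,open("w4.pkl","wb"))
o=np.zeros((480,800,3),np.uint8); o[:,:480]=w["img"][:,80:560]; o[:267,480:]=cv2.resize(g["img"][200:360,220:412],(320,267)); o[270:,480:760]=cv2.resize(w1["img"][:,160:480],(280,210)) if False else cv2.resize(w1["img"],(280,210)); save("a4",o); st("")
E
```

```text
grip t 29.3 w 57.7 F [0.6 0.1 5.4] p [0.5212 0.2033 0.0473]
lift t 30.4 w 57.8 F [-1.3 -0.  -2.2] p [0.5192 0.2025 0.149 ]
down True t 32.5 w 57.8 F [-1.3 -0.5  6.3] p [ 0.4794 -0.0101  0.0723]
off t 33.7 w 85.2 F [-0.9  0.2 -0.6] p [ 0.4786 -0.01    0.1595]
grip t 36.1 w 57.5 F [ 0.8 -0.1  4.8] p [0.5212 0.327  0.0394]
lift t 37.2 w 57.6 F [-0.6 -0.8 -2.4] p [0.5193 0.326  0.1489]
down True t 39.8 w 57.3 F [ 0.5 -1.4  4.1] p [ 0.5667 -0.0154  0.0645]
off t 41.5 w 85.4 F [ 1.2  0.3 -0.9] p [ 0.5656 -0.0152  0.2589]
 t 42.1 w 85.6 F [-0.1 -0.5 -0.2] p [ 0.4924 -0.0134  0.299 ]
```

View pics/a4.png

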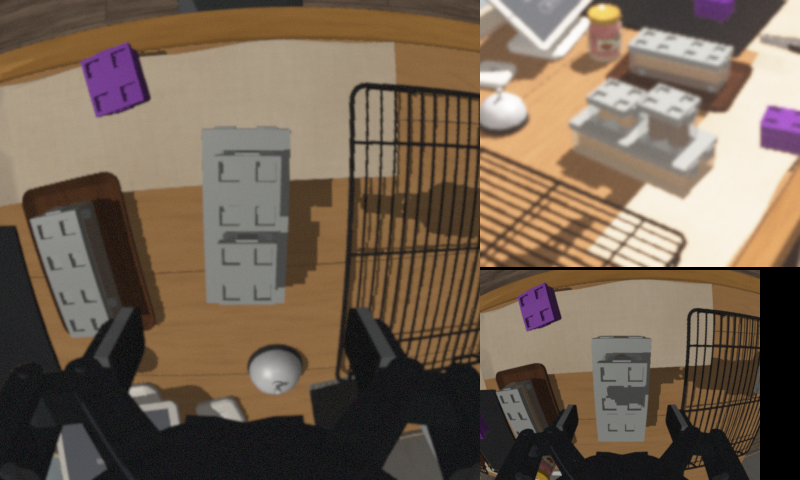

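```bash
python3 - <<'E'
from h import *
import pickle
w=pickle.load(open("w4.pkl","rb")); a=cv2.resize(w["img"][115:315,270:390],None,fx=3,fy=3,interpolation=2); g=env.grab_frame("scene")
b=cv2.resize(g["img"][235:320,270:375],None,fx=4,fy=4,interpolation=2)
o=np.zeros((600,790,3),np.uint8); o[:,:360]=a; o[:340,365:785]=b; save("a5",o)
E
```

```text
(no output)
```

View pics/a5.png

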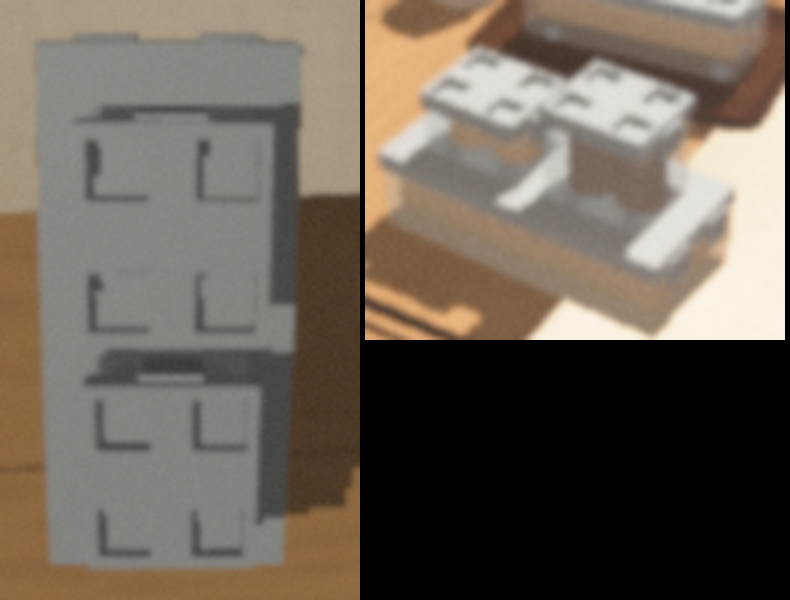

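```bash
python3 - <<'E'
from h import *
import pickle
w=pickle.load(open("w4.pkl","rb"))
for n,px,z,r in (("tall",[(117,169),(228,169),(119,300),(227,300)],.123,T),("low",[(123,424),(219,424),(125,532),(218,532)],.101,L)):
    P=onz(w,np.array(px)/3+[270,115],z,True)[:,:2]; v=(P[2:].sum(0)-P[:2].sum(0))/2; u=(P[1]+P[3]-P[0]-P[2])/2
    print(n,P.mean(0),r,np.linalg.norm(v),np.linalg.norm(u),np.degrees(np.arctan2(v[1],v[0])))
E
```

```text
tall [ 0.47740634 -0.00851702] [ 0.4786 -0.0107] 0.03945839994953741 0.03216937238555156 -3.089797697152733
low [ 0.56566325 -0.01386128] [ 0.566 -0.016] 0.0402015223151965 0.03191827158880003 -3.019639623520073
```

```bash
python3 - <<'E'
from h import *
st("end"); env.sign_off()
E
```

```text
end t 42.1 w 85.3 F [ 0.1  0.7 -0.6] p [ 0.4926 -0.0134  0.2988]
the job is handed in; nothing more can be done
```

The job is done and handed in at 42 s of the 128 s allowed. I set both small tubs aside on the empty rack and stood the long tub lengthwise in the tray. Then I stacked the tall tub (near end) and the low tub (far end) back on the bottom box, each over the end where it had stood.

**Last checks:**
- **Long tub:** it sits about 1.4 mm from the tray's measured centre and within 0.3° of its axis, inside the rim.
- **Small tubs:** both are upright. The height at which each made contact puts its feet at about 51 mm, where seated feet should be. Lid recess spacing in the last picture matches the seated heights to about 1%. Their centres are 88.4 mm apart, against 88 mm nominal.
- **Disagreement:** the last wrist view puts the small tubs about 2 mm further in +y than the first measurement. The same view direction put the unmoved long tub 1.3 mm further in +y, so I took most of it as camera calibration, well within the play of the recesses.
- **Everything else:** I never touched the purple tubs, jam jar or bell. They look undisturbed in the pictures, but I didn't measure their positions.

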